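# Empty the mixing cup and hang it on its drying post

### The job

Take the red mixing cup from its sloping rest, tip all six steel mixing balls out of it into the blue tub, and then put the empty cup upside down over the free drying post, lowered without dropping it, until its rim sits flat on the post's base. Leave the green cup on the other post and the three pigment pots where they are, and the tub standing upright.

Things in the scene. Friction and masses are not known exactly. Their poses are not given: they have to be found in the camera images.
- red_cup: red straight plastic cup, outer diameter 58, height 105, wall 3, bottom 5 thick, 60 g. Origin: centre of the outside of its bottom; z runs along its axis from bottom to open mouth. It starts lying in the rest, mouth pointing away from the robot and 10 degrees above level, so the balls stay at its bottom end (level or lower they roll out). Both flanks are free for fingers across its diameter.
- cup_rest: fixed wooden rest, 120 x 70 foot; its sloping V trough (50 wide, 70 long) carries the cup's underside from 20 from its bottom on, with a 34 wide stop behind the bottom, its top 17 below the cup's axis. Origin: centre of the foot's underside; x: level heading of the mouth. The cup's origin starts at x -50, z 75 in this frame. The cup lifts straight up out of it.
- ball0: steel mixing ball, diameter 16, 17 g, starts in the red cup. Origin: its centre.
- ball1: steel mixing ball, diameter 16, 17 g, starts in the red cup. Origin: its centre.
- ball2: steel mixing ball, diameter 16, 17 g, starts in the red cup. Origin: its centre.
- ball3: steel mixing ball, diameter 16, 17 g, starts in the red cup. Origin: its centre.
- ball4: steel mixing ball, diameter 16, 17 g, starts in the red cup. Origin: its centre.
- ball5: steel mixing ball, diameter 16, 17 g, starts in the red cup. Origin: its centre.
- tub: loose round blue open tub, diameter 132 at the rim and 104 at the foot, height 70, wall 4, bottom 5, 300 g, empty. Origin: centre of its underside, z up.
- free_post: free drying post, fixed: round grey base of diameter 100 and 15 thick with a white blunt tapered peg standing on it, diameter 40 at the base, 36 at 45 above the table, 24 at 70, rounded tip at 75. Origin: centre of the base's underside, z up. The rim of a cup fully home lies on the base, 15 above the table, and its bottom is then 120 above the table.
- used_post: the other drying post, the same in form, already covered by the green cup. Origin: centre of the base's underside.
- green_cup: green cup of the same form as the red one, upside down on the used post; leave it. Origin: centre of the outside of its bottom, which is on top.
- pot0: small black pigment pot with a white cap, diameter 42, height 42, beyond the tub and posts, a bystander. Origin: centre of its underside.
- pot1: small red pigment pot with a white cap, diameter 42, height 42, beyond the tub and posts, a bystander. Origin: centre of its underside.
- pot2: small yellow pigment pot with a white cap, diameter 42, height 42, near the robot, between the cup rest and the other things, a bystander. Origin: centre of its underside.
Not all that is in view belongs to the job. Of the things that look like the red_cup, the smallest one is meant.

How it is judged (in metres and radians):
On the way:
1. all six balls lie in the blue tub while the red cup is not on the free post (horizontal distance between each of ball0, ball1, ball2, ball3, ball4, ball5 and tub below 0.062 m and z of ball0 in the frame of tub between 0 and 0.06 m and z of ball1 in the frame of tub between 0 and 0.06 m and z of ball2 in the frame of tub between 0 and 0.06 m and z of ball3 in the frame of tub between 0 and 0.06 m and z of ball4 in the frame of tub between 0 and 0.06 m and z of ball5 in the frame of tub between 0 and 0.06 m and horizontal distance between red_cup and free_post above 0.04 m), for 0.2 s.
At the end, for the whole second after the job is handed in: Red cup at rest upside down on the free post: axis within 0.1 rad of vertical and 12 mm of the post's, bottom 114 to 125 mm above the post's underside. All six balls in the tub (within 62 mm of its axis, under 60 mm above its underside). Tub upright; green cup upside down (angle between each of red_cup, green_cup's own z axis and vertical above 3.04 rad and horizontal distance between red_cup and free_post below 0.012 m and z of red_cup in the frame of free_post between 0.114 and 0.125 m and linear speed of red_cup below 0.02 m/s and angle between tub's own z axis and vertical below 0.1 rad and horizontal distance between each of ball0, ball1, ball2, ball3, ball4, ball5 and tub below 0.062 m and z of ball0 in the frame of tub between 0 and 0.06 m and z of ball1 in the frame of tub between 0 and 0.06 m and z of ball2 in the frame of tub between 0 and 0.06 m and z of ball3 in the frame of tub between 0 and 0.06 m and z of ball4 in the frame of tub between 0 and 0.06 m and z of ball5 in the frame of tub between 0 and 0.06 m); the robot touches nothing.
It fails at once if the red cup is dropped onto the free post: faster than 0.5 m/s while over it (within 30 mm of its axis and its bottom under 200 mm above the post's underside) (horizontal distance between red_cup and free_post below 0.03 m and z of red_cup in the frame of free_post below 0.2 m and linear speed of red_cup above 0.5 m/s).
It fails at once if the green cup is moved by more than 20 mm (distance of green_cup from where it was at the start of the episode above 0.02 m).
It fails at once if pigment pot 0 is moved by more than 30 mm (distance of pot0 from where it was at the start of the episode above 0.03 m).
It fails at once if pigment pot 1 is moved by more than 30 mm (distance of pot1 from where it was at the start of the episode above 0.03 m).
It fails at once if pigment pot 2 is moved by more than 30 mm (distance of pot2 from where it was at the start of the episode above 0.03 m).
It also fails if it takes over 64 s, if anything falls off the work surface, if the arm or the gripper's body presses on something with over 40 N, if the wrist force passes 120 N, or if a joint passes its speed limit or range.

### The arm

A 6-joint arm with a two-finger parallel gripper is mounted at the origin on the work surface. World frame = base frame: x ahead of the robot, y to its left, z up, the work surface at z = 0. Lengths are in mm, angles in rad, forces in N, time in s.
With the tool pointing down it reaches from about 400 to 925 mm from the base axis. Payload 12.5 kg.
Tool frame: the origin (TCP) lies midway between the tips of the shut fingers; the grasp point (between the pads) lies 19 mm behind it; z points along the fingers, y is the line along which they close (so a half turn about z gives the same grasp; the last joint's range is limited). The gripper opens to 95 mm and grips with 3 to 60 N. Pads are 20 mm wide; open, the fingers measure 119 mm over their backs; the gripper's body (75 mm by 180 mm) begins 59 mm behind the grasp point.
Start: joints at [1.186, 0.491, 1.559, -0, 1.092, -0.106], TCP at [171.984, 600.89, 214.661] pointing down, gripper open.
Joint ranges: [-3.1, 3.1], [-0.84, 2.19], [0.05, 2.79], [-1.13, 4.28], [0.06, 2.93], [-2.69, 2.69]. Speed limits (rad/s): [2.22, 2.22, 2.79, 3.14, 3.14, 3.14].

### API

Orientations are given as [roll, pitch, yaw] about the fixed x, y, z axes, in that order (R = Rz(yaw) Ry(pitch) Rx(roll)).
In Python, from cell import env gives the robot as it stands.
- The arm moves only by the tool carry_out, never from a script. Its argument "series" is a list of rows, each a list of 4 numbers: the shift along the world's x, y, z normalised to -1 to 1, where 1 is 5 cm, then the turn about the world's z normalised to -1 to 1, where 1 is 6 degrees. In form: [[x, y, z, turn], ...]. A call has exactly 5 rows; each row shifts and turns the commanded pose from where the row before left it; what a row does not reach is not made up. A row lasts 1/10 s, in which the tool goes at most 50 mm and 8.59 degrees, less where a joint would pass 70% of its speed; a pose out of reach is approached as far as the arm can. A call with a number of a shift or a turn outside -1 to 1 is refused whole. A call with a gripper value outside its range is refused whole. "fingers" is the closure, from -1 (fully open) to 1 (shut), set as the call begins (left out, the last holds). The fingers move at their own pace and stop on an object; the grip force is fixed at half the most. Time passes only in rows, so rows that do not move let the fingers close, or fill a call up. It gives the time, the measured TCP pose, the force, the opening and the grip force at its end, in the units of the state.
- env.state(): the state, without advancing time (a new reading comes with each control period).
- env.read_camera(name): name is "side" or "top"; returns the picture (400x640x3 uint8, red, green, blue); there is no depth.
- env.calibration(name): a dict with "K" (3x3 intrinsics, pixels), "pose" (4x4, takes a point from camera to world coordinates). Camera axes: x right, y down, z forward; pixel columns grow to the right and rows downward; lengths in mm; the calibration is good to about 2 mm. A picture is of the moment at which its call begins. calibration takes no time and is no camera call.
- env.job_done(): hands the job in; it is judged then, once.
Trained networks look in the newest picture that a camera, given by its name, has taken for a name from the list of things; names that differ only in an ending like _2 or _b are one class to them, and where a whole thing is asked for, a point or a joint stands for the part that bears it (a point fixed in the world has none). Each returns a list of dicts, best first, with "conf" (0 to 1); they miss things now and then, are a little off and sometimes report something else, mostly with a low value. They report only what shows in the picture. A call takes as long as a camera call. They do not tell look-alikes from the thing itself.
- env.look_for(camera, label): "position" ([row, column] as shares, 0 to 1, of the picture: columns of its width, rows of its height, amid what is visible of it).
The state is a dict: "t": time; "joints": joint angles; "qvel": joint speeds; "tau": joint torques, N m; "eef_pos": TCP position; "tcp_rot": TCP orientation; "ft_force": force on the tool from outside, world axes, zero at the start; "moment": the same for the moment, N m; "opening": opening from 0.0 (shut) to 1.0 (fully open); "grip_force": force on a finger pad.
Only numpy, scipy, OpenCV 4.12 (cv2) and the standard library are available. Lean on these libraries where they do the work, as an engineer would, in place of code of your own. Each camera call takes 0.05 s, during which the arm holds its last target. There are 200 camera calls.

## Working session

There is one attempt and no reset: what is moved stays moved. The work goes in short steps, Python scripts to look and compute and a tool call to move; the robot and the scene stay as the last step left them, time stands still between calls to the robot, and variables do not carry over. Pictures are saved under pics/ and viewed, at most 10 in all, crops included, and the job is handed in when it is done.

Besides the shell and the picture viewer there is one more tool, called after "Call:" as name(argument=value, ...) on one line, values as JSON. carry_out: Moves the arm, as the interface text tells. Its arguments: {"type":"object","properties":{"series":{"type":"array","items":{"type":"array","items":{"type":"number","minimum":-1,"maximum":1}}},"fingers":{"type":"number"}},"required":["series"]}

```bash
mkdir -p pics; cat > h.py <<'E'
import numpy as np, cv2
from cell import env
def cal(c):
    d=env.calibration(c); return np.array(d["K"]),np.array(d["pose"])
def at_z(c,px,z):  # px=(col,row)
    K,P=cal(c); r=P[:3,:3]@np.linalg.solve(K,[px[0],px[1],1.]); o=P[:3,3]
    return o+r*(z-o[2])/r[2]
def proj(c,p):
    K,P=cal(c); q=K@(P[:3,:3].T@(np.array(p,float)-P[:3,3])); return q[:2]/q[2]
def save(c,name): 
    im=env.read_camera(c)[:,:,::-1].copy(); cv2.imwrite('pics/'+name,im); return im
E
python3 - <<'E'
from h import *
a=save('top','a.png'); b=save('side','b.png')
for c in('top','side'):
    print(c,cal(c)[1].round(2).tolist(),cal(c)[0].round(0).tolist())
    for l in ['red_cup','cup_rest','tub','free_post','used_post','green_cup','pot0','pot1','pot2']:
        print(l,[(round(d['conf'],2),round(d['position'][1]*640),round(d['position'][0]*400)) for d in env.look_for(c,l)])
s=env.state();print(s)
E
```

```text
top [[-0.01, -0.99, 0.15, 388.15], [-1.0, 0.0, -0.01, -14.66], [0.01, -0.15, -0.99, 1112.49], [0.0, 0.0, 0.0, 1.0]] [[414.0, 0.0, 324.0], [0.0, 414.0, 199.0], [0.0, 0.0, 1.0]]
red_cup [(0.62, 205, 213), (0.59, 202, 148)]
cup_rest [(0.69, 220, 218), (0.43, 452, 231)]
tub [(0.69, 387, 198), (0.51, 269, 127)]
free_post [(0.9, 303, 178)]
used_post [(0.57, 434, 236)]
green_cup [(0.68, 453, 232)]
pot0 [(0.79, 267, 126), (0.72, 301, 180), (0.65, 324, 119), (0.49, 285, 232)]
pot1 [(0.79, 267, 126), (0.72, 301, 180), (0.65, 324, 119), (0.49, 285, 232)]
pot2 [(0.79, 267, 126), (0.72, 301, 180), (0.65, 324, 119), (0.49, 285, 232)]
side [[1.0, -0.06, 0.05, 508.26], [-0.08, -0.56, 0.82, -930.72], [-0.02, -0.82, -0.57, 722.65], [0.0, 0.0, 0.0, 1.0]] [[516.0, 0.0, 315.0], [0.0, 516.0, 202.0], [0.0, 0.0, 1.0]]
red_cup [(0.89, 217, 158), (0.75, 351, 153), (0.58, 285, 145)]
cup_rest [(0.65, 284, 167)]
tub [(0.69, 309, 273)]
free_post [(0.72, 328, 216)]
used_post [(0.82, 265, 367)]
green_cup [(0.94, 261, 334)]
pot0 [(0.9, 401, 228), (0.71, 264, 209), (0.69, 382, 192)]
pot1 [(0.9, 401, 228), (0.71, 264, 209), (0.69, 382, 192)]
pot2 [(0.9, 401, 228), (0.71, 264, 209), (0.69, 382, 192)]
{'t': 1.0, 'joints': array([ 1.18635439e+00,  4.90892759e-01,  1.55895426e+00,  1.26129651e-05,
        1.09169574e+00, -1.05614278e-01]), 'qvel': array([-7.71789269e-04,  6.69561758e-05, -5.12392852e-04, -7.50111838e-04,
       -6.82132547e-04,  3.42196097e-04]), 'tau': array([-8.46447474e-04, -6.12492228e+01, -2.58414978e+01,  6.92432164e-02,
        4.45530703e-02, -4.43460010e-05]), 'eef_pos': array([171.99869257, 600.85874067, 214.6467315 ]), 'tcp_rot': array([ 3.14154185e+00, -5.87034440e-06,  2.86275918e+00]), 'ft_force': array([ 0.09542725,  0.10018771, -0.5265595 ]), 'moment': array([ 0.00949725, -0.02467434,  0.00748215]), 'grip_force': 0.0, 'opening': 0.9982437653054245}
```

View pics/a.png

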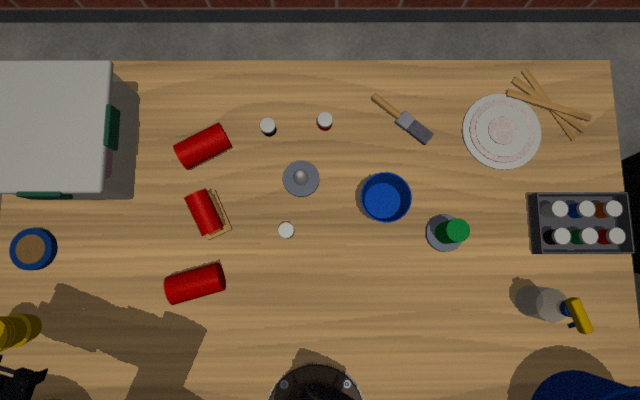

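View pics/b.png

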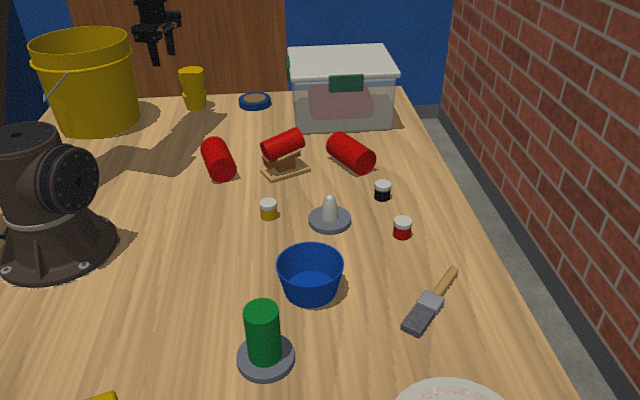

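Candidates for the red cup in the top picture: (203,146), (204,212) on the wooden rest and (195,284). The rest one is the smallest and fits the description. I'll fit its pose by silhouette and check a crop.

```bash
cat > fit.py <<'E'
from h import *
from scipy.optimize import minimize
t=np.linspace(0,2*np.pi,48,endpoint=False)
def ring(r,z): return np.c_[r*np.cos(t),r*np.sin(t),np.full(48,z)]
def cup(p):
    x,y,yaw=p; e=np.radians(10)
    ax=np.array([np.cos(e),0,np.sin(e)]);up=np.array([-np.sin(e),0,np.cos(e)])
    P=[np.array([-50,0,75])+ax*s+29*(np.cos(a)*up+np.sin(a)*np.array([0,1,0])) for s in(0,105) for a in t]
    c,s=np.cos(yaw),np.sin(yaw); return np.array(P)@np.array([[c,-s,0],[s,c,0],[0,0,1]]).T+[x,y,0]
def tub(p): return np.r_[ring(66,70),ring(52,0)]+[p[0],p[1],0]
def post(p): return np.r_[ring(50,0),ring(50,15)]+[p[0],p[1],0]
def hullmask(c,P,S=4):
    q=np.array([proj(c,a) for a in P]); m=np.zeros((400*S,640*S),np.uint8)
    h=cv2.convexHull(((q+.5)*S).astype(np.int32)); cv2.fillConvexPoly(m,h,255)
    return cv2.resize(m,(640,400),interpolation=cv2.INTER_AREA)/255.
def fit(model,p0,masks,sc):
    f=lambda p:sum(np.abs(hullmask(c,model(p))-m).sum() for c,m in masks.items())
    sim=[p0]+[np.array(p0)+np.eye(len(p0))[i]*sc[i] for i in range(len(p0))]
    r=minimize(f,p0,method='Nelder-Mead',options=dict(initial_simplex=sim,xatol=.05,fatol=.1,maxfev=160)); return r.x.round(3),r.fun,[m.sum() for m in masks.values()]
def blob(m,px):
    n,l,s,c=cv2.connectedComponentsWithStats(m.astype(np.uint8)); i=1+np.argmin(np.hypot(*(c[1:]-px).T)+1e3*(s[1:,4]<60)); return (l==i).astype(float)
E
python3 - <<'E'
from fit import *
im={c:cv2.imread(f'pics/{n}.png') for c,n in(('top','a'),('side','b'))}
hsv={c:cv2.cvtColor(i,cv2.COLOR_BGR2HSV) for c,i in im.items()}
red={c:((h[...,0]<6)|(h[...,0]>174))&(h[...,1]>170)&(h[...,2]>50) for c,h in hsv.items()}
blu={c:(abs(h[...,0].astype(int)-115)<15)&(h[...,1]>150)&(h[...,2]>40) for c,h in hsv.items()}
gry={c:(h[...,1]<70)&(h[...,2]>60) for c,h in hsv.items()}
g=at_z('top',(204,212),80); print('cup guess',g.round())
m={'top':blob(red['top'],(204,212)),'side':blob(red['side'],(284,145))}
for y0 in(.3,):
  r=fit(cup,[g[0],g[1],y0],m,[15,15,.2]); print('rest',r)
  for c in m: print(c,fit(cup,list(r[0]),{c:m[c]},[8,8,.1]))
g=at_z('top',(387,198),50); m={'top':blob(blu['top'],(387,198)),'side':blob(blu['side'],(310,273))}
print('tub',fit(tub,g[:2],m,[10,10]))
g=at_z('top',(301,180),10); m={'top':blob(gry['top'],(301,179)),'side':blob(gry['side'],(329,216))}
print('post',g.round(),fit(post,g[:2],{'top':m['top']},[10,10]),fit(post,g[:2],m,[10,10]))
for l,px in(('pot2',(286,230)),('potA',(267,126)),('potB',(324,120)),('green',(455,231))): print(l,at_z('top',px,120 if l=='green' else 42).round())
print('tool',proj('top',[172,601,215]),proj('side',[172,601,215]))
a=cv2.resize(im['top'][110:310,140:310],None,fx=2.8,fy=2.8); b=cv2.resize(im['side'][110:240,190:360],None,fx=2.8,fy=2.8)
cv2.imwrite('pics/c.png',np.hstack([a[:364],b])); cv2.imwrite('pics/c.png',np.vstack([np.hstack([a[150:514],b])]))
E
```

```text
cup guess [508. 278.  80.]Traceback (most recent call last):
  File "<stdin>", line 10, in <module>
  File "fit.py", line 19, in fit
    r=minimize(f,p0,method='Nelder-Mead',options=dict(initial_simplex=sim,xatol=.05,fatol=.1,maxfev=160)); return r.x.round(3),r.fun,[m.sum() for m in masks.values()]
    res = _minimize_neldermead(fun, x0, args, callback, bounds=bounds,
                               **options)
    fxr = func(xr)
    fx = function(np.copy(x), *(wrapper_args + args))
  File "fit.py", line 17, in <lambda>
    f=lambda p:sum(np.abs(hullmask(c,model(p))-m).sum() for c,m in masks.items())
               ~~~^^^^^^^^^^^^^^^^^^^^^^^^^^^^^^^^^^^^^^^^^^^^^^^^^^^^^^^^^^^^^^^
  File "fit.py", line 17, in <genexpr>
    f=lambda p:sum(np.abs(hullmask(c,model(p))-m).sum() for c,m in masks.items())
                          ~~~~~~~~^^^^^^^^^^^^
  File "fit.py", line 13, in hullmask
    q=np.array([proj(c,a) for a in P]); m=np.zeros((400*S,640*S),np.uint8)
                ~~~~^^^^^
  File "h.py", line 9, in proj
    K,P=cal(c); q=K@(P[:3,:3].T@(np.array(p,float)-P[:3,3])); return q[:2]/q[2]
        ~~~^^^
  File "h.py", line 4, in cal
    d=env.calibration(c); return np.array(d["K"]),np.array(d["pose"])
ValueError: time passes only in moves, steps and waits
```

```bash
sed -i 's/^def cal(c):/from functools import lru_cache\n@lru_cache\ndef cal(c):/' h.py
cat > m.py <<'E'
from fit import *
im={c:cv2.imread(f'pics/{n}.png') for c,n in(('top','a'),('side','b'))}
hsv={c:cv2.cvtColor(i,cv2.COLOR_BGR2HSV) for c,i in im.items()}
red={c:((h[...,0]<6)|(h[...,0]>174))&(h[...,1]>170)&(h[...,2]>50) for c,h in hsv.items()}
blu={c:(abs(h[...,0].astype(int)-115)<15)&(h[...,1]>150)&(h[...,2]>40) for c,h in hsv.items()}
gry={c:(h[...,1]<70)&(h[...,2]>60) for c,h in hsv.items()}
g=at_z('top',(204,212),80); print('cup guess',g.round())
m={'top':blob(red['top'],(204,212)),'side':blob(red['side'],(284,145))}
r=fit(cup,[g[0],g[1],.3],m,[15,15,.2]); print('rest',r)
for c in m: print(c,fit(cup,list(r[0]),{c:m[c]},[8,8,.1]))
g=at_z('top',(387,198),50); m={'top':blob(blu['top'],(387,198)),'side':blob(blu['side'],(310,273))}
print('tub',fit(tub,g[:2],m,[10,10]))
g=at_z('top',(301,180),10); m={'top':blob(gry['top'],(301,179)),'side':blob(gry['side'],(329,216))}
print('post',g.round(),fit(post,g[:2],{'top':m['top']},[10,10]),fit(post,g[:2],m,[10,10]))
for l,px in(('pot2',(286,230)),('potA',(267,126)),('potB',(324,120)),('green',(457,231))): print(l,at_z('top',px,120 if l=='green' else 42).round())
print('tool',proj('top',[172,601,215]),proj('side',[172,601,215]))
a=cv2.resize(im['top'][165:295,140:310],None,fx=2.3,fy=2.3); b=cv2.resize(im['side'][110:240,190:360],None,fx=2.3,fy=2.3)
cv2.imwrite('pics/c.png',np.hstack([a,b]))
E
python3 m.py
```

```text
cup guess [508. 278.  80.]
rest (array([5.05939e+02, 2.76858e+02, 4.39000e-01]), np.float64(180.24313725490197), [np.float64(982.0), np.float64(877.0)])
top (array([5.05952e+02, 2.76801e+02, 4.39000e-01]), np.float64(74.65490196078431), [np.float64(982.0)])
side (array([5.06488e+02, 2.75310e+02, 4.37000e-01]), np.float64(102.15294117647059), [np.float64(877.0)])
tub (array([ 545.627, -181.668]), np.float64(319.8705882352941), [np.float64(1974.0), np.float64(3456.0)])
post [602.  39.  10.] (array([607.177,  39.487]), np.float64(41.79607843137255), [np.float64(1059.0)]) (array([606.537,  38.699]), np.float64(228.74117647058824), [np.float64(1059.0), np.float64(1148.0)])
pot2 [464.  75.  42.]
potA [743. 129.  42.]
potB [759. -24.  42.]
green [ 454. -342.  120.]
tool [ 22.44072527 367.29251145] [164.13317951  58.81925336]
```

View pics/c.png

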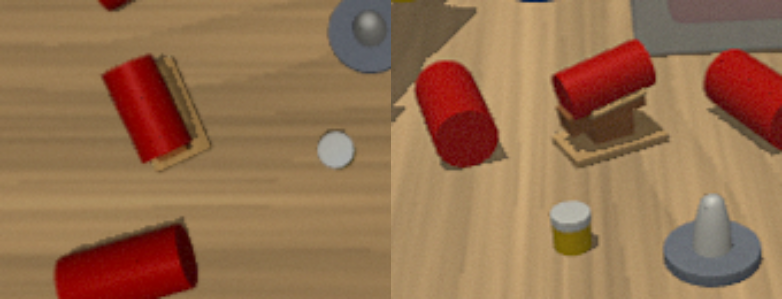

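The picture shows the rest cup (crop ~(145,105)/(600,75)) clearly smaller than the two lying loose ones, with its mouth up-left, heading 25° left of +x. The fitted poses are: cup rest (506,276), tub (545,-181), post (607,39). Moving above the grasp point now.

Call:
carry_out(series=[[0.65,-0.66,0,0.685],[0.65,-0.66,0,0.685],[0.65,-0.66,0,0.685],[0.65,-0.66,0,0.685],[0.65,-0.66,0,0.685]], fingers=-1)

```text
t: 1.5
eef_pos: [335.5, 434.5, 214.8]
tcp_rot: [3.141, 0.0, -3.059]
ft_force: [1.2, 0.2, 0.3]
opening: 1.001
grip_force: 0.0
```

Call:
carry_out(series=[[0.65,-0.66,0,0.685],[0.65,-0.66,0,0.685],[0.65,-0.66,0,0.685],[0.65,-0.66,0,0.685],[0.65,-0.66,0,0.685]])

```text
t: 2.0
eef_pos: [498.2, 269.3, 214.9]
tcp_rot: [3.141, 0.0, -2.7]
ft_force: [-0.2, 0.7, 0.4]
opening: 1.001
grip_force: 0.0
```

Call:
carry_out(series=[[0,0,-0.5,0],[0,0,-0.5,0],[0,0,0,0],[0,0,0,0],[0,0,0,0]])

```text
t: 2.5
eef_pos: [497.3, 271.4, 165.9]
tcp_rot: [-3.142, 0.002, -2.702]
ft_force: [0.3, -0.4, 0.6]
opening: 1.002
grip_force: 0.0
```

Call:
carry_out(series=[[0,0,-0.6,0],[0,0,-0.6,0],[0,0,-0.5,0],[0,0,-0.36,0],[0,0,0,0]])

```text
t: 3.0
eef_pos: [496.5, 271.0, 60.8]
tcp_rot: [3.141, -0.002, -2.702]
ft_force: [-0.1, 0.7, 1.7]
opening: 1.0
grip_force: 0.0
```

Call:
carry_out(series=[[0,0,0,0],[0,0,0,0],[0,0,0,0],[0,0,0,0],[0,0,0,0]], fingers=1)

```text
t: 3.5
eef_pos: [496.9, 271.5, 62.2]
tcp_rot: [3.141, 0.001, -2.704]
ft_force: [-7.6, 18.0, 4.2]
opening: 0.638
grip_force: 29.7
```

Call:
carry_out(series=[[0,0,0.1,0],[0,0,0.2,0],[0,0,0.2,0],[0,0,0.2,0],[0,0,0.2,0]])

```text
t: 4.0
eef_pos: [497.2, 270.9, 108.1]
tcp_rot: [-3.142, 0.001, -2.703]
ft_force: [-0.3, 0.4, -1.4]
opening: 0.609
grip_force: 30.0
```

```bash
python3 - <<'E'
from h import *
s=env.state();print(s['eef_pos'],s['opening'],s['grip_force'],s['ft_force'])
a=save('top','d1.png');b=save('side','d2.png')
cv2.imwrite('pics/d.png',np.hstack([cv2.resize(a[165:295,140:310],None,fx=2.3,fy=2.3),cv2.resize(b[60:190,190:360],None,fx=2.3,fy=2.3)]))
E
```

```text
[497.24522479 270.8846871  108.12270944] 0.6089922559780607 29.99849483370781 [-0.27256614  0.35237487 -1.41744465]
```

View pics/d.png

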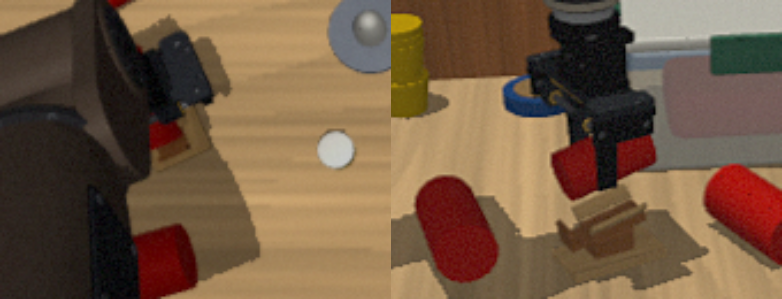

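Grasp holds: the cup hangs between the pads, mouth still tilted up. I'll turn it to heading +x, then carry it over the tub.

Call:
carry_out(series=[[0,0,0.2,-0.4],[0,0,0.25,-0.95],[0,0,0.25,-0.95],[0,0,0.25,-0.95],[0,0,0.2,-0.94]])

```text
t: 4.6
eef_pos: [497.0, 270.8, 164.8]
tcp_rot: [3.141, 0.0, 3.137]
ft_force: [-0.5, 0.2, -1.5]
opening: 0.612
grip_force: 30.0
```

Call:
carry_out(series=[[0,-0.2,0,0],[0,-0.4,0,0],[0.02,-0.6,0,0],[0.02,-0.6,0,0],[0.02,-0.6,0,0]])

```text
t: 5.1
eef_pos: [499.4, 149.2, 163.5]
tcp_rot: [-3.141, -0.001, -3.138]
ft_force: [-0.1, 0.8, -2.3]
opening: 0.613
grip_force: 30.0
```

Call:
carry_out(series=[[0.02,-0.6,0,0],[0.02,-0.6,0,0],[0.02,-0.6,0,0],[0.02,-0.6,0,0],[0.02,-0.6,0,0]])

```text
t: 5.6
eef_pos: [504.3, -0.8, 163.6]
tcp_rot: [3.141, -0.001, -3.139]
ft_force: [0.7, -0.0, -1.1]
opening: 0.61
grip_force: 30.0
```

Call:
carry_out(series=[[0.02,-0.6,0,0],[0.02,-0.6,0,0],[0,-0.6,0,0],[0,-0.6,0,0],[0,-0.6,0,0]])

```text
t: 6.1
eef_pos: [506.1, -150.7, 163.5]
tcp_rot: [3.141, -0.001, -3.139]
ft_force: [-0.2, -0.1, -0.9]
opening: 0.61
grip_force: 30.0
```

Call:
carry_out(series=[[0,-0.4,0,0],[0,-0.25,0,0],[0,0,0,0],[0,0,0,0],[0,0,0,0]])

```text
t: 6.6
eef_pos: [506.8, -180.7, 164.1]
tcp_rot: [3.141, -0.0, -3.14]
ft_force: [0.6, 0.1, -1.2]
opening: 0.611
grip_force: 30.0
```

```bash
python3 - <<'E'
from h import *
s=env.state();print(s['eef_pos'],s['tcp_rot'],s['opening'],s['grip_force'],s['ft_force'])
a=save('top','e1.png');b=save('side','e2.png')
cv2.imwrite('pics/e.png',cv2.resize(b[130:370,190:430],None,fx=2.4,fy=2.4))
E
```

```text
[ 506.84487768 -180.71149189  164.06271298] [ 3.14122626e+00 -3.11690621e-04 -3.14048469e+00] 0.610595760675774 29.99844141304493 [ 0.63987203  0.10808483 -1.17759379]
```

View pics/e.png

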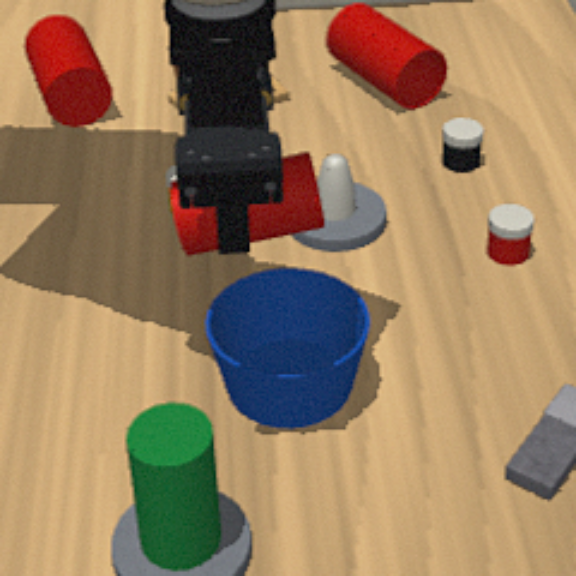

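The picture shows the cup at (245,205) over the tub (290,320), tilted mouth-up, balls still inside. I'll lower its bottom onto the near rim.

Call:
carry_out(series=[[0,0,-0.3,0],[0,0,-0.4,0],[0,0,-0.4,0],[0,0,-0.3,0],[0,0,-0.08,0]])

```text
t: 7.2
eef_pos: [506.5, -180.8, 88.9]
tcp_rot: [3.14, -0.002, -3.141]
ft_force: [-0.1, 0.2, -1.3]
opening: 0.615
grip_force: 30.0
```

Call:
carry_out(series=[[0.02,0,-0.06,0],[0.02,0,-0.06,0],[0.02,0,-0.06,0],[0.02,0,-0.06,0],[0.02,0,-0.06,0]])

```text
t: 7.7
eef_pos: [512.9, -181.8, 76.4]
tcp_rot: [-3.141, 0.003, 3.141]
ft_force: [-0.6, 0.8, 6.1]
opening: 0.613
grip_force: 30.0
```

```bash
python3 - <<'E'
from h import *
s=env.state();print(s['eef_pos'],s['opening'],s['grip_force'],s['ft_force'],s['moment'])
b=save('side','f2.png')
cv2.imwrite('pics/f.png',cv2.resize(b[170:350,220:400],None,fx=2.8,fy=2.8))
E
```

```text
[ 512.92814459 -181.84139272   76.40324458] 0.6127319607586046 30.00103047117591 [-0.57686326  0.76831777  6.05116269] [0.22565179 0.19519892 0.01936367]
```

View pics/f.png

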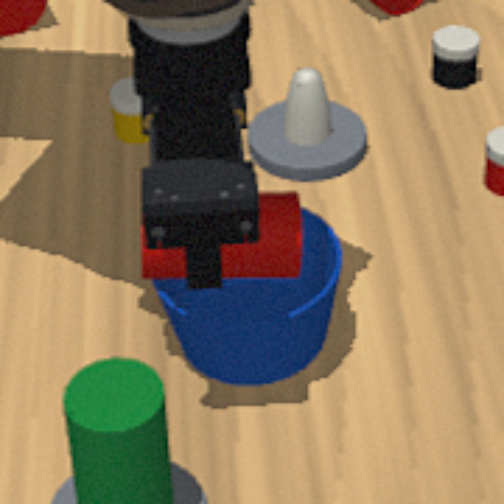

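It works: the cup (225,240) now lies level on the near rim, tub upright, 7 N. I'll keep lowering.

Call:
carry_out(series=[[0.03,0,-0.06,0],[0.03,0,-0.06,0],[0.03,0,-0.06,0],[0.03,0,-0.06,0],[0.03,0,-0.06,0]])

```text
t: 8.25
eef_pos: [520.5, -181.9, 61.3]
tcp_rot: [-3.141, 0.002, 3.142]
ft_force: [0.2, 1.9, 5.7]
opening: 0.615
grip_force: 30.0
```

Call:
carry_out(series=[[0.03,0,-0.06,0],[0,0,-0.04,0],[0,0,0,0],[0,0,0,0],[0,0,0,0]])

```text
t: 8.75
eef_pos: [522.0, -181.9, 56.3]
tcp_rot: [-3.141, 0.003, 3.141]
ft_force: [1.6, -0.4, 6.4]
opening: 0.615
grip_force: 30.0
```

Call:
carry_out(series=[[0,0,0,0],[0,0,0,0],[0,0,0,0],[0,0,0,0],[0,0,0,0]])

```text
t: 9.25
eef_pos: [521.9, -181.9, 56.2]
tcp_rot: [-3.141, 0.002, 3.141]
ft_force: [1.3, -0.0, 4.9]
opening: 0.612
grip_force: 30.0
```

```bash
python3 - <<'E'
from h import *
s=env.state();print(s['eef_pos'],s['opening'],s['grip_force'],s['ft_force'],s['moment'])
b=save('side','g2.png')
cv2.imwrite('pics/g.png',cv2.resize(b[170:350,220:400],None,fx=2.8,fy=2.8))
E
```

```text
[ 521.85839347 -181.89398034   56.19307469] 0.6120221234148601 30.0008980371058 [ 1.25618164e+00 -6.44152678e-04  4.94354017e+00] [0.06761673 0.0410144  0.0039961 ]
```

View pics/g.png

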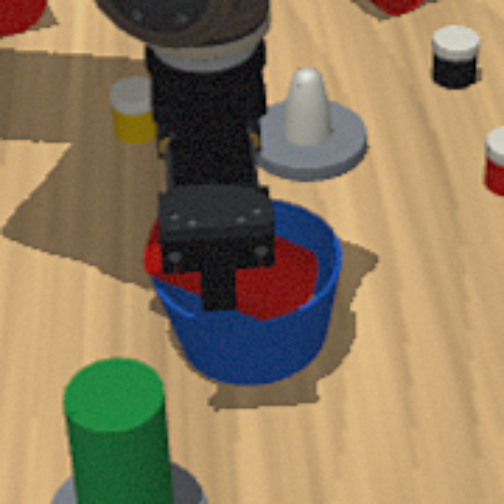

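The cup is tilted about 38° mouth-down inside the tub. I'll lift straight up, move to the near side of the post and check the balls.

Call:
carry_out(series=[[0,0,0.1,0],[0,0,0.15,0],[0,0,0.2,0],[0,0,0.3,0],[0,0,0.4,0]])

```text
t: 9.8
eef_pos: [520.6, -181.4, 113.4]
tcp_rot: [3.141, -0.001, 3.141]
ft_force: [0.4, -0.2, -0.9]
opening: 0.617
grip_force: 30.0
```

Call:
carry_out(series=[[0,0,0.5,0],[0,0,0.5,0],[0,0,0.2,0],[0,0,0,0],[0,0,0,0]])

```text
t: 10.3
eef_pos: [520.6, -181.5, 172.0]
tcp_rot: [3.141, -0.001, 3.141]
ft_force: [0.3, 0.3, -0.9]
opening: 0.617
grip_force: 30.0
```

Call:
carry_out(series=[[0.02,0.2,0,0],[0.05,0.4,0,0],[0.05,0.5,0,0],[0.05,0.5,0,0],[0.05,0.5,0,0]])

```text
t: 10.8
eef_pos: [531.5, -75.0, 171.6]
tcp_rot: [3.141, -0.002, 3.141]
ft_force: [0.4, -0.3, -0.9]
opening: 0.608
grip_force: 30.0
```

Call:
carry_out(series=[[0.05,0.5,0,0],[0.05,0.5,0,0],[0.05,0.5,0,0],[0.05,0.5,0,0],[0.05,0.32,0,0]])

```text
t: 11.3
eef_pos: [543.9, 41.4, 171.7]
tcp_rot: [3.141, -0.002, -3.141]
ft_force: [-0.0, -0.3, -1.0]
opening: 0.615
grip_force: 30.0
```

Call:
carry_out(series=[[0.05,0,0,0],[0,0,0,0],[0,0,0,0],[0,0,0,0],[0,0,0,0]])

```text
t: 11.8
eef_pos: [546.9, 38.8, 172.6]
tcp_rot: [3.142, -0.0, 3.14]
ft_force: [-0.4, 0.5, -0.4]
opening: 0.614
grip_force: 30.0
```

```bash
python3 - <<'E'
from h import *
s=env.state();print(s['eef_pos'],s['opening'],s['grip_force'],s['ft_force'],s['moment'])
a=save('top','i1.png');b=save('side','i2.png')
cv2.imwrite('pics/i.png',np.hstack([cv2.resize(b[90:310,230:430],None,fx=2.2,fy=2.2),cv2.resize(a[160:240,350:420],(350,484))]))
for i in range(6):
  r=env.look_for('top',f'ball{i}')
  print([(round(d['conf'],2),round(d['position'][1]*640),round(d['position'][0]*400)) for d in r])
  break
E
```

```text
[546.94346263  38.75800644 172.64846648] 0.6140568416473298 29.99937728047371 [-0.42077652  0.479531   -0.44811732] [ 0.01770916 -0.03217616 -0.02643364]
[]
```

View pics/i.png

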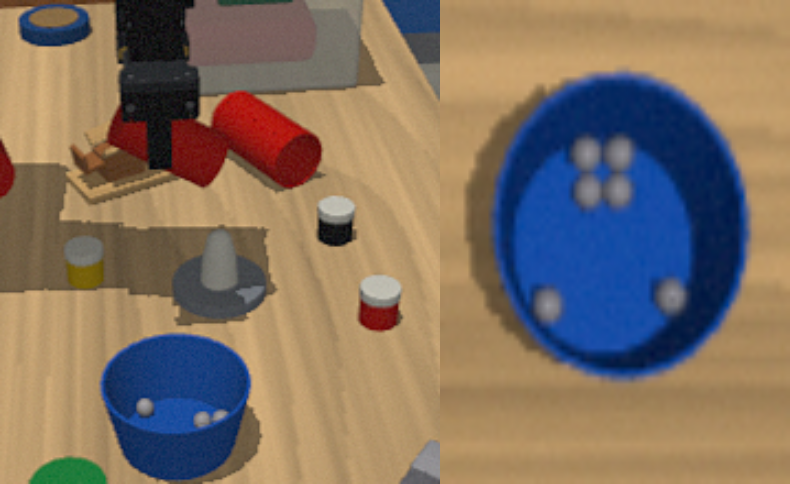

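All six balls are in the tub. I'll measure the cup's actual tilt numerically before hooking it on the peg.

```bash
cat > tilt.py <<'E'
from fit import *
import sys
def redm(i):
    h=cv2.cvtColor(i,cv2.COLOR_BGR2HSV); return ((h[...,0]<6)|(h[...,0]>174))&(h[...,1]>150)&(h[...,2]>40)
def model(th,d,g):   # heading +x, mouth down th, grasp g at distance d from bottom
    ax=np.array([np.cos(th),0,-np.sin(th)]);up=np.array([np.sin(th),0,np.cos(th)])
    return np.array([g+ax*(s-d)+29*(np.cos(a)*up+np.sin(a)*np.array([0,1,0])) for s in(0,105) for a in t])
def tilt(img,g,ref='pics/b.png'):
    old=cv2.dilate(redm(cv2.imread(ref)).astype(np.uint8),np.ones((3,3)))>0; R=redm(img)
    dark=cv2.cvtColor(img,cv2.COLOR_BGR2HSV)[...,2]<75
    q=proj('side',g); yy,xx=np.mgrid[:400,:640]; near=np.hypot(xx-q[0],yy-q[1])<75
    def f(p):
        m=hullmask('side',model(p[0],p[1],g))
        return (m*(~R&~dark&~old)).sum()+((1-m)*(R&near&~old)).sum()
    best=min(((f((th,d)),np.degrees(th).round(),d) for th in np.radians(range(0,121,3)) for d in(32,36,40,44,48)))
    return best
if __name__=='__main__':
    if len(sys.argv)>1: img=cv2.imread(sys.argv[1])
    else: img=save('side','tmp.png')
    s=env.state(); g=np.array(s['eef_pos'])+[0,0,19]
    print(s['t'],s['eef_pos'].round(1),s['ft_force'].round(1),s['opening'].round(3),tilt(img,g))
E
python3 tilt.py pics/i2.png
```

```text
Traceback (most recent call last):
  File "tilt.py", line 21, in <module>
    print(s['t'],s['eef_pos'].round(1),s['ft_force'].round(1),s['opening'].round(3),tilt(img,g))
                                                              ^^^^^^^^^^^^^^^^^^
AttributeError: 'float' object has no attribute 'round'
```

```bash
sed -i "s/s\['opening'\].round(3)/round(s['opening'],3)/" tilt.py; python3 tilt.py pics/i2.png
```

```text
11.95 [547.   39.1 172.7] [0.  0.1 0.5] 0.618 (np.float64(38.05882352941176), np.float64(33.0), 44)
```

Call:
carry_out(series=[[0,0,-0.3,0],[0,0,-0.5,0],[0,0,-0.5,0],[0,0,-0.2,0],[0,0,-0.1,0]])

```text
t: 12.45
eef_pos: [546.8, 39.3, 92.0]
tcp_rot: [3.141, -0.001, 3.141]
ft_force: [0.7, 1.1, 0.5]
opening: 0.617
grip_force: 30.0
```

Call:
carry_out(series=[[0.06,0,0,0],[0.06,0,0,0],[0.06,0,0,0],[0.06,0,0,0],[0.06,0,0,0]])

```text
t: 12.95
eef_pos: [560.3, 39.6, 94.2]
tcp_rot: [3.141, -0.003, -3.142]
ft_force: [-13.0, -0.2, 12.7]
opening: 0.615
grip_force: 30.0
```

Call:
carry_out(series=[[0.06,0,0,0],[0.06,0,0,0],[0.06,0,0,0],[0.06,0,0,0],[0.06,0,0,0]])

```text
t: 13.45
eef_pos: [576.0, 39.5, 94.2]
tcp_rot: [3.141, -0.002, 3.142]
ft_force: [-8.7, -0.1, 9.7]
opening: 0.614
grip_force: 30.0
```

```bash
python3 tilt.py; python3 -c "
import cv2;b=cv2.imread('pics/tmp.png');cv2.imwrite('pics/j.png',cv2.resize(b[110:260,250:420],None,fx=3,fy=3))"
```

```text
13.5 [576.5  39.5  94.1] [-8.5 -0.1  6.8] 0.616 (np.float64(97.06666666666668), np.float64(57.0), 48)
```

View pics/j.png

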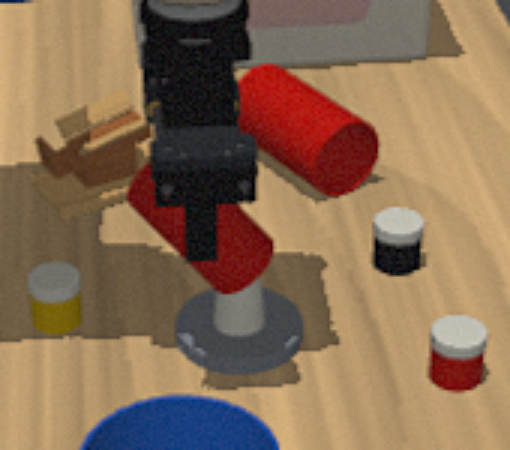

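The mouth is hooked over the peg (240,290) and the cup is turning, now about 55°. I'll keep pushing +x.

Call:
carry_out(series=[[0.08,0,0,0],[0.08,0,0,0],[0.08,0,0,0],[0.08,0,0,0],[0.08,0,0,0]])

```text
t: 14.0
eef_pos: [596.3, 39.5, 93.9]
tcp_rot: [3.141, -0.002, 3.141]
ft_force: [-7.7, -0.8, 4.5]
opening: 0.612
grip_force: 30.0
```

Call:
carry_out(series=[[0.08,0,0,0],[0.08,0,0,0],[0.08,0,0,0],[0.08,0,0,0],[0.08,0,0,0]])

```text
t: 14.5
eef_pos: [615.1, 39.5, 92.6]
tcp_rot: [3.141, -0.005, 3.141]
ft_force: [-8.1, 0.2, -4.1]
opening: 0.615
grip_force: 30.0
```

```bash
python3 tilt.py
```

```text
14.55 [615.7  39.5  92.6] [-7.1  0.9 -2.2] 0.614 (np.float64(200.4549019607843), np.float64(93.0), 48)
```

Call:
carry_out(series=[[-0.04,0,-0.08,0],[-0.04,0,-0.08,0],[-0.04,0,-0.08,0],[-0.04,0,-0.08,0],[0,0,-0.08,0]])

```text
t: 15.05
eef_pos: [609.1, 39.4, 72.6]
tcp_rot: [3.142, 0.001, 3.141]
ft_force: [0.1, -0.1, -0.4]
opening: 0.618
grip_force: 30.0
```

```bash
python3 tilt.py; python3 -c "
import cv2;b=cv2.imread('pics/tmp.png');cv2.imwrite('pics/k.png',cv2.resize(b[110:260,250:420],None,fx=3,fy=3))"
```

```text
15.1 [608.9  39.4  71.9] [-0.5  0.4 -1.7] 0.615 (np.float64(171.4392156862745), np.float64(93.0), 48)
```

View pics/k.png

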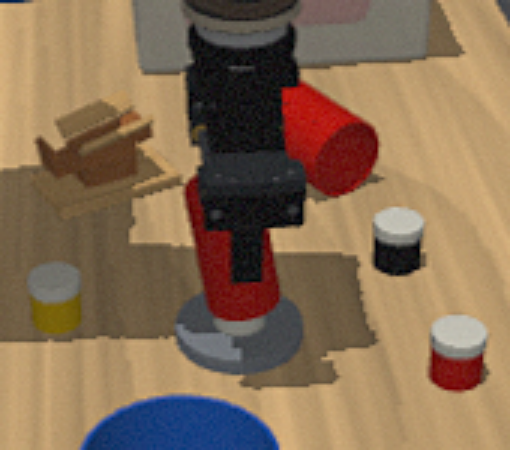

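The cup is nearly upright on the peg, leaning about 8–10° (bottom towards the robot). Pressing down onto the base should flatten it.

Call:
carry_out(series=[[0,0,-0.06,0],[0,0,-0.05,0],[0,0,-0.04,0],[0,0,-0.03,0],[0,0,0,0]])

```text
t: 15.6
eef_pos: [608.9, 39.4, 63.4]
tcp_rot: [3.141, -0.0, 3.141]
ft_force: [-0.2, -0.2, -1.0]
opening: 0.615
grip_force: 30.0
```

Call:
carry_out(series=[[0,0,-0.02,0],[0,0,-0.02,0],[0,0,-0.02,0],[0,0,0,0],[0,0,0,0]])

```text
t: 16.1
eef_pos: [609.0, 39.4, 60.6]
tcp_rot: [3.141, -0.0, 3.141]
ft_force: [0.3, 1.2, -1.1]
opening: 0.615
grip_force: 30.0
```

Call:
carry_out(series=[[0,0,-0.02,0],[0,0,-0.02,0],[0,0,-0.02,0],[0,0,0,0],[0,0,0,0]])

```text
t: 16.6
eef_pos: [609.0, 39.4, 57.6]
tcp_rot: [3.141, -0.0, 3.141]
ft_force: [-0.1, -0.2, -0.3]
opening: 0.612
grip_force: 30.0
```

Call:
carry_out(series=[[0,0,-0.02,0],[0,0,-0.02,0],[0,0,-0.02,0],[0,0,0,0],[0,0,0,0]])

```text
t: 17.1
eef_pos: [610.2, 39.3, 56.7]
tcp_rot: [-3.142, 0.004, 3.141]
ft_force: [-1.1, -0.0, 18.7]
opening: 0.616
grip_force: 30.0
```

Call:
carry_out(series=[[0,0,-0.02,0],[0,0,-0.02,0],[0,0,0,0],[0,0,0,0],[0,0,0,0]])

```text
t: 17.6
eef_pos: [611.5, 39.3, 55.8]
tcp_rot: [-3.141, 0.007, 3.141]
ft_force: [1.2, 0.3, 25.1]
opening: 0.616
grip_force: 30.0
```

```bash
python3 tilt.py
```

```text
17.65 [611.5  39.3  55.8] [ 2.1  0.5 25.7] 0.619 (np.float64(165.13725490196077), np.float64(96.0), 48)
```

Call:
carry_out(series=[[-0.03,0,0.03,0],[-0.03,0,0.03,0],[0,0,0,0],[0,0,0,0],[0,0,0,0]])

```text
t: 18.15
eef_pos: [606.3, 39.4, 56.0]
tcp_rot: [3.142, 0.001, 3.141]
ft_force: [0.8, 0.3, 8.4]
opening: 0.618
grip_force: 30.0
```

Call:
carry_out(series=[[0,0,0,0],[0,0,0,0],[0,0,0,0],[0,0,0,0],[0,0,0,0]], fingers=-1)

```text
t: 18.65
eef_pos: [605.9, 39.4, 55.5]
tcp_rot: [3.141, -0.0, 3.141]
ft_force: [-0.5, -0.5, -0.1]
opening: 0.968
grip_force: 0.0
```

Call:
carry_out(series=[[0,0,0.2,0],[0,0,0.4,0],[0,0,0.5,0],[0,0,0.6,0],[0,0,0.8,0]])

```text
t: 19.15
eef_pos: [605.3, 39.4, 181.6]
tcp_rot: [3.141, -0.002, 3.141]
ft_force: [0.2, 1.0, 0.2]
opening: 0.999
grip_force: 0.0
```

Call:
carry_out(series=[[-0.5,0,0.3,0],[-0.8,0,0,0],[-0.8,0,0,0],[-0.8,0,0,0],[-0.5,0,0,0]])

```text
t: 19.65
eef_pos: [433.3, 39.5, 196.4]
tcp_rot: [3.142, 0.0, 3.142]
ft_force: [0.4, 0.4, 0.4]
opening: 1.001
grip_force: 0.0
```

```bash
python3 - <<'E'
from tilt import *
a=save('top','z1.png');b=save('side','z2.png');s=env.state();print(s['t'],s['eef_pos'],s['ft_force'])
M={}
for c,i,px in(('top',a,(300,170)),('side',b,(328,185))): M[c]=blob(redm(i),px); print(c,M[c].sum(),np.argwhere(M[c]).mean(0))
def up(p):
    x,y,tx,ty=p; ax=np.array([tx,ty,1])/np.sqrt(1+tx*tx+ty*ty); e1=np.cross([0,1,0],ax);e1/=np.linalg.norm(e1);e2=np.cross(ax,e1)
    return np.array([[x,y,15]+ax*h+29*(np.cos(a)*e1+np.sin(a)*e2) for h in(0,105) for a in t])
print(fit(up,[607,39,0,0],M,[5,5,.1,.1]))
print(fit(up,[607,39,0,0],{'side':M['side']},[5,5,.1,.1]))
E
```

```text
19.75 [433.34244702  39.55674025 196.61521149] [-0.0626218   0.11925525 -0.06437218]
top 556.0 [173.19784173 298.75719424]
side 1183.0 [197.03550296 328.72020287]
(array([ 6.06282e+02,  4.08590e+01, -1.90000e-02, -1.20000e-02]), np.float64(145.33333333333334), [np.float64(556.0), np.float64(1183.0)])
(array([ 6.04492e+02,  4.30900e+01, -0.00000e+00, -1.28000e-01]), np.float64(68.44313725490196), [np.float64(1183.0)])
```

```bash
python3 - <<'E'
from tilt import *
M={c:blob(redm(cv2.imread(f'pics/{n}.png')),px) for c,n,px in(('top','z1',(299,173)),('side','z2',(329,197)))}
def up(p): return np.r_[ring(29,p[2]),ring(29,p[2]+105)]+[p[0],p[1],0]
print(fit(up,[606,40,20],M,[4,4,5]))
h=cv2.cvtColor(cv2.imread('pics/z1.png'),cv2.COLOR_BGR2HSV)
print('grey in tub',(h[170:228,360:412,1]<90).sum(),'before',(cv2.cvtColor(cv2.imread('pics/i1.png'),cv2.COLOR_BGR2HSV)[170:228,360:412,1]<90).sum())
E
```

```text
(array([605.546,  41.587,  11.   ]), np.float64(129.04705882352943), [np.float64(556.0), np.float64(1183.0)])
grey in tub 269 before 278
```

Rim height fits as 11 mm (15 expected, within the fit's error), the cup is upright and centred within about 3 mm, and the balls are unchanged. Handing in.

```bash
python3 -c "
from cell import env
print(env.job_done())"
```

```text
the job is handed in; nothing more can be done
None
```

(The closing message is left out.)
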